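Hold the ring case's spring lid open at 60 degrees

ROBOT

A 6-joint arm with a two-finger parallel gripper is mounted at the origin on the work surface. World frame = base frame: x ahead of the robot, y to its left, z up, the work surface at z = 0. Lengths are in m, angles in degrees, forces in N, time in s.
With the tool pointing down it reaches from about 0.35 to 0.875 m from the base axis. Payload 4.2 kg.
Tool frame: the origin (TCP) lies at the very end of the fingers, on their centre line; the grasp point (between the pads) lies 19 mm behind it; z points along the fingers, y is the line along which they close (so a half turn about z gives the same grasp; the last joint's range is limited). The gripper opens to 87 mm and grips with 3 to 60 N. Pads are 19 mm wide; open, the fingers measure 117 mm over their backs; the gripper's body (75 mm by 190 mm) begins 51 mm behind the grasp point.
Start: joints at [86.78, 22.042, 0.453, 0, -68.411, -14.817], TCP at [0.193, 0.594, 0.223] pointing down, gripper open.
Joint ranges: [-179.83, 179.83], [-69.29, 118.12], [-61.27, 80.66], [-181.25, 117.63], [-171.15, -9.14], [-177.46, 177.46]. Speed limits (degrees/s): [159.86, 159.86, 180, 180, 180, 180].

INTERFACE

Orientations are given as a 3x3 rotation matrix whose columns are the frame's x, y, z axes.
In Python, from station import sense, cams, r gives the robot as it stands. The module is installed in compiled form; this text tells all that it offers.
- The arm moves only by the tool step_arm, never from a script. Its argument "targets" is text: rows parted by semicolons, each of 4 numbers parted by spaces: the shift along the tool's x, y, z in cm, then the turn about the tool's z in degrees. In form: x y z turn; .... A call has 1 to 12 rows; each row shifts and turns the commanded pose from where the row before left it, along the tool's axes as they then stand; what a row does not reach is not made up. A row lasts 1/12 s, in which the tool goes at most 41.7 mm and 7.16 degrees, less where a joint would pass 70% of its speed; a pose out of reach is approached as far as the arm can. A call with a gripper value outside its range is refused whole. "claw" is the finger opening in cm, from 0 to 8.7, set as the call begins (left out, the last holds). The fingers move at their own pace and stop on an object; the grip force is fixed at half the most. Time passes only in rows, so rows that do not move let the fingers close. It gives the time, the measured TCP pose, the force, the opening and the grip force at its end, in the units of the state.
- sense(): the state, without advancing time (a new reading comes with each control period).
- cams.capture(name): name is "side" or "top" or "wrist"; returns a dict with "frame" (480x640x3 uint8, blue, green, red), "vertical_fov" (degrees; the focal length in pixels is half the picture's height over the tangent of half this angle, whatever the lens; pixels are square), "cx", "cy" (the principal point, pixels), "eye" and "rotation" of the camera in the world; the wrist camera has in their place "tool_from_camera" (4x4, takes a point from camera to tool coordinates, whose origin is the TCP and whose axes are the flange's). Camera axes: x right, y down, z forward; pixel columns grow to the right and rows downward; lengths in m; the calibration is good to about 2 mm. A picture is of the moment at which its call begins: read the wrist's pose just before it. There is no depth.
- r.finish_job(): hands the job in; it is judged then, once.
The state is a dict: "time_s": time; "joints": joint angles; "joint_velocities": joint speeds; "effort": joint torques, N m; "tcp_pos": TCP position; "ee_rot": TCP orientation; "wrist_force": force on the tool from outside, world axes, zero at the start; "moment": the same for the moment, N m; "gripper_width": opening from 0.0 (shut) to 1.0 (fully open); "gripper_force": force on a finger pad.
Only numpy, scipy, OpenCV 4.12 (cv2) and the standard library are available. Lean on these libraries where they do the work, as an engineer would, in place of code of your own. Each camera call takes 0.05 s, during which the arm holds its last target. There are 200 camera calls.

TASK

I want to pick a ring out of the big round acrylic case with both hands. First take the small round case off its lid, stand it upright and squarely on top of its twin (the same small case standing alone on the counter) and let go of it; then lift the big case's spring lid by its pull bar and hold it still, open at 60 degrees from closed (within 5 degrees or so). Finish while still holding the lid, since it springs shut when let go, and leave the twin and the other things where they stand.

Things in the scene. Friction and masses are not known exactly. Their poses are not given: they have to be found in the camera images.
- bigcase: The big case: a round acrylic bowl, 130 mm in diameter and 60 mm high, fixed to the counter by its sticky feet, brass rings inside. Origin: centre of its underside; z up; its lid's hinge is on its +x side and the lid's pull bar on its -x side (towards the robot, turned up to 0.45 rad either way).
- biglid (a joint): Angle of the big case's lid in rad: 0 closed, grows as its free edge rises, stop at 1.75; 60 degrees is 1.047. A spring and its weight always drive it shut: lifting or holding it at the pull bar takes 1 to 2 N. The lid is a flat round frosted acrylic plate, 130 mm in diameter, 6 mm thick; closed, its top lies 66 mm above the counter.
- biglid_hinge (a point): Point on the lid's hinge axis, 70 mm from the big case's axis on its +x side, 63 mm above the counter. The point turns with the lid; the hinge axis is its y, which stays level.
- pullbar (a point): Centre of the lid's pull bar: aluminium, 14 mm thick, 24 mm long, flat ends, lying along the hinge axis (this point's y), on a stalk 10 mm wide, 30 mm out from the lid's edge. It is 165 mm from the hinge axis in the lid's plane, 63 mm above the counter when closed. Pinched by its flat ends it turns between the fingers as the lid swings. The point turns with the lid; its x points to the hinge.
- topcase_center (a point): Centre (half-way up) of the small round case that stands on the big case's lid at the start: a closed, smooth acrylic cylinder 58 mm in diameter and 48 mm high, about 100 g, with flat top and underside; z along its axis. It starts within 8 mm of the middle of the lid.
- twin_center (a point): Centre (half-way up) of the twin: a loose small case of the same shape and size, 58 mm in diameter, 48 mm high, about 100 g, flat on top, standing alone on the counter. The top case goes on it.
- atomizer: Bystander: brushed-aluminium perfume atomizer, 38 mm in diameter, 110 mm high, in the row along the back. Origin: centre of its underside.
- polish: Bystander: glass nail polish bottle, 32 mm in diameter, 72 mm high, in the row along the back. Origin: centre of its underside.
- clawclip: Bystander: tortoiseshell claw clip, 64 x 40 x 48 mm, in the row along the back. Origin: centre of its underside.
Not all that is in view belongs to the job. Leave any green look-alike of the bigcase alone.

How it is judged:
By the outcome, as a careful person would: the job done as asked, in the order asked, and still so for the second after the job is handed in, while the arm keeps its last pose, push and grip.
It also fails if it takes over 50 s, if anything falls off the work surface, if the arm or the gripper's body presses on something with over 40 N, if the wrist force passes 120 N, or if a joint passes its speed limit or range.

## Working session

There is one attempt and no reset: what is moved stays moved. The work goes in short steps, Python scripts to look and compute and a tool call to move; the robot and the scene stay as the last step left them, time stands still between calls to the robot, and variables do not carry over. Pictures are saved under pics/ and viewed, at most 10 in all, crops included, and the job is handed in when it is done.

Besides the shell and the picture viewer there is one more tool, called after ">>>" in YAML: its name, and indented under it one key for each argument. step_arm: Moves the arm, as the interface text tells. Its arguments: {"type":"object","properties":{"targets":{"type":"string"},"claw":{"type":"number"}},"required":["targets"]}

```bash
mkdir -p pics
python3 - <<'E'
from station import sense,cams,r
import cv2,numpy as np,pickle
s=sense();print(s)
d={}
for n in("top","side","wrist"):
    c=cams.capture(n);d[n]=c;cv2.imwrite(f"pics/{n}0.png",c["frame"]);print(n,{k:v for k,v in c.items() if k!="frame"})
pickle.dump((s,d),open("d0.pkl","wb"))
E
```

```text
{'time_s': 0.0, 'joints': array([ 8.67808288e+01,  2.20902930e+01,  3.77285283e-01, -2.94977842e-02,
       -6.84113323e+01, -1.48159576e+01]), 'joint_velocities': array([-0.06590804,  0.03418271, -0.0665354 ,  0.01400177, -0.06653888,
       -0.01956714]), 'effort': array([ 2.24236605e-04, -3.90657377e+01,  1.87400472e+01,  4.21972588e+00,
        1.09543267e-02, -1.89014427e-04]), 'tcp_pos': array([0.19329784, 0.59369971, 0.22144619]), 'ee_rot': array([[ 9.50808078e-01, -3.09779986e-01, -5.99825001e-04],
       [-3.09780553e-01, -9.50805674e-01, -2.13978726e-03],
       [ 9.25462542e-05,  2.22034114e-03, -9.99997531e-01]]), 'wrist_force': array([-0.35042328, -0.17704433,  0.21929704]), 'moment': array([-0.04002558,  0.02315699, -0.01206399]), 'gripper_force': 0.0, 'gripper_width': 0.9989296955478753}
top {'vertical_fov': 52.632646658267525, 'cx': 320.97709082885615, 'cy': 247.20985886296222, 'eye': array([ 0.43796563, -0.07015979,  1.23748186]), 'rotation': array([[ 0.02766037, -0.99192535,  0.12376996],
       [-0.999499  , -0.02934978, -0.01184677],
       [ 0.01538373, -0.12338027, -0.99224022]])}
side {'vertical_fov': 49.33611317334236, 'cx': 317.67138184504734, 'cy': 245.43297534045595, 'eye': array([0.36071338, 0.68944109, 0.69377344]), 'rotation': array([[-0.95512845, -0.17630081,  0.23800772],
       [-0.29602738,  0.59498089, -0.7472386 ],
       [-0.00987127, -0.78416564, -0.62047305]])}
wrist {'vertical_fov': 71.13684708832653, 'cx': 322.45261916527824, 'cy': 235.8421649483142, 'tool_from_camera': array([[ 3.75971103e-04, -9.62111493e-01, -2.72656072e-01,
         7.44697174e-02],
       [ 9.99999789e-01,  5.06042917e-04, -4.06734691e-04,
         7.54383118e-05],
       [ 5.29299795e-04, -2.72655861e-01,  9.62111481e-01,
        -1.61244008e-01],
       [ 0.00000000e+00,  0.00000000e+00,  0.00000000e+00,
         1.00000000e+00]])}
```

View pics/top0.png

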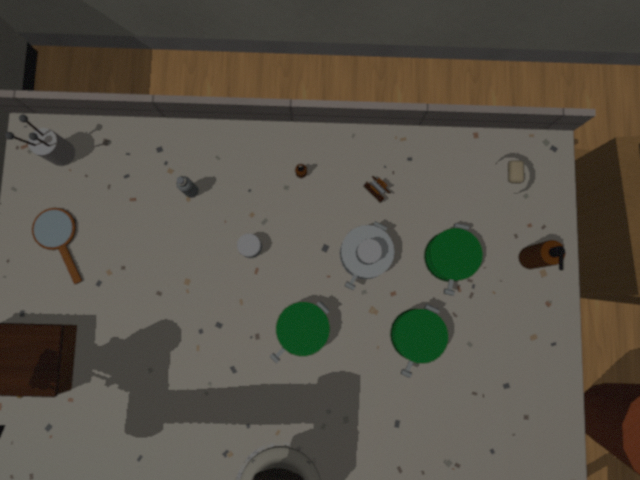

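View pics/side0.png

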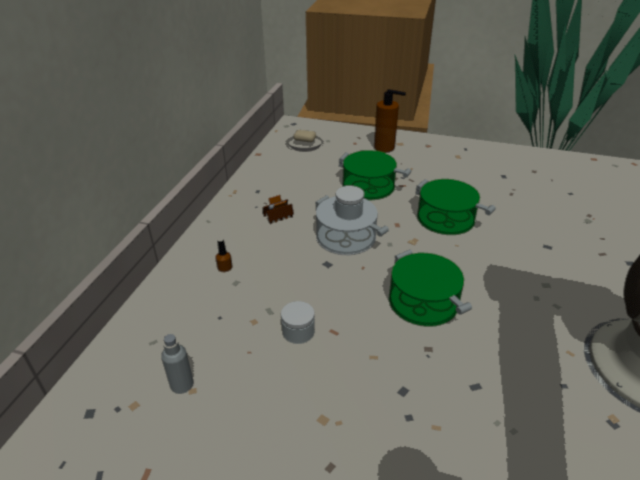

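Run:
```python
import cv2,pickle
s,d=pickle.load(open("d0.pkl","rb"))
f=d["top"]["frame"][220:300,230:410];g=cv2.resize(f,None,fx=4.4,fy=4.4,interpolation=cv2.INTER_CUBIC)
cv2.imwrite("pics/topc.png",cv2.convertScaleAbs(g,alpha=1.3))
f=d["side"]["frame"][180:350,260:410];g=cv2.resize(f,None,fx=3.5,fy=3.5,interpolation=cv2.INTER_CUBIC)
cv2.imwrite("pics/sidec.png",cv2.convertScaleAbs(g,alpha=1.3))
```

```text
(no output)
```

View pics/topc.png

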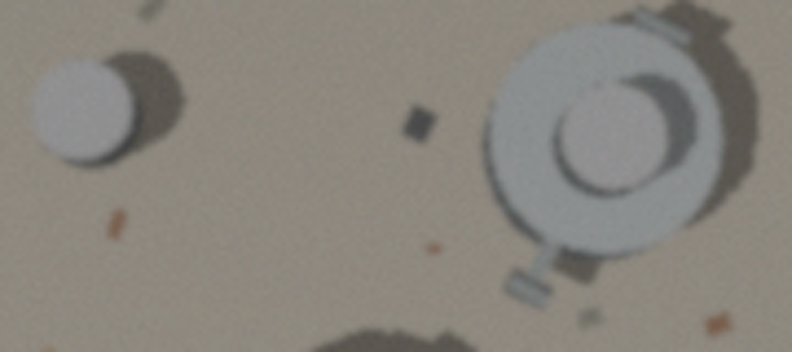

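View pics/sidec.png

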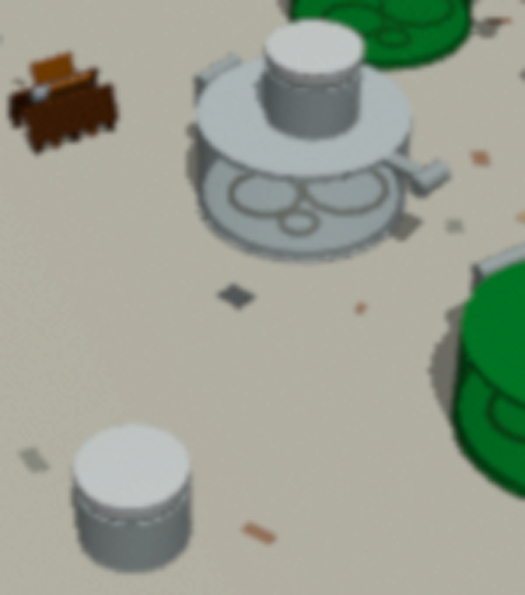

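```bash
cat > h.py <<'E'
import numpy as np
def ray(c,u,v):
    f=240/np.tan(np.radians(c["vertical_fov"]/2))
    return c["rotation"]@np.array([(u-c["cx"])/f,(v-c["cy"])/f,1.]),c["eye"]
def onz(c,u,v,z):
    d,e=ray(c,u,v);return e+d*(z-e[2])/d[2]
E
python3 - <<'E'
from h import *
import pickle
s,d=pickle.load(open("d0.pkl","rb"))
T=lambda p:((p[0]+.5)/4.4-.5+230,(p[1]+.5)/4.4-.5+220)
S=lambda p:((p[0]+.5)/3.5-.5+260,(p[1]+.5)/3.5-.5+180)
for n,z,t,q in [("twin",.048,(83,109),(132,466)),("topc",.114,(615,134),(314,49)),("lid",.066,(605,137),(303,115)),("bar",.066,(528,285),(433,178)),("hinge",.066,(661,25),None)]:
    print(n,onz(d["top"],*T(t),z).round(4),onz(d["side"],*S(q),z).round(4) if q else "")
E
```

```text
twin [0.5881 0.0946 0.048 ] [0.5867 0.0993 0.048 ]
topc [ 0.5747 -0.1968  0.114 ] [ 0.5715 -0.19    0.114 ]
lid [ 0.5787 -0.1967  0.066 ] [ 0.577  -0.1902  0.066 ]
bar [ 0.4958 -0.1557  0.066 ] [ 0.4895 -0.1501  0.066 ]
hinge [ 0.6425 -0.2269  0.066 ]
```

>>> step_arm:
  targets: "0 0 0 4;0 0 0 4;3.5 1.7 0 0;3.5 1.7 0 0;3.5 1.7 0 0;3.5 1.7 0 0;3.5 1.7 0 0;3.5 1.7 0 0;3.5 1.7 0 0;3.5 1.7 0 0;3.5 1.7 0 0;3.5 1.7 0 0"
  claw: 8.7

```text
time_s: 1.15
tcp_pos: [0.434, 0.2861, 0.2225]
ee_rot: [[0.899, -0.439, -0.0], [-0.439, -0.899, -0.0], [-0.0, 0.0, -1.0]]
wrist_force: [0.1, 1.2, 0.7]
gripper_width: 1.0
gripper_force: 0.0
```

>>> step_arm:
  targets: "3.7 1.7 0 0;3.7 1.7 0 0;3.7 1.7 0 0;3.7 1.7 0 0;3.7 1.7 0 0;3.7 1.7 0 0;0 0 0 0;0 0 0 0"

```text
time_s: 1.82
tcp_pos: [0.5886, 0.0968, 0.2214]
ee_rot: [[0.897, -0.443, -0.002], [-0.443, -0.897, -0.001], [-0.001, 0.001, -1.0]]
wrist_force: [0.3, -0.1, -0.4]
gripper_width: 0.999
gripper_force: 0.0
```

```bash
cat >> h.py <<'E'
import cv2,pickle
def wcap(name):
    from station import sense,cams
    s=sense();c=cams.capture("wrist")
    R,p=s["ee_rot"],s["tcp_pos"];M=c["tool_from_camera"]
    c["rotation"]=R@M[:3,:3];c["eye"]=p+R@M[:3,3]
    pickle.dump((s,c),open(name+".pkl","wb"));cv2.imwrite(f"pics/{name}.png",c["frame"])
    print(s["time_s"],p.round(4),np.degrees(np.arctan2(R[1,0],R[0,0])).round(2),s["wrist_force"].round(2))
    return s,c
def pix(c,P):
    f=240/np.tan(np.radians(c["vertical_fov"]/2));q=c["rotation"].T@(np.array(P)-c["eye"])
    return q[:2]/q[2]*f+[c["cx"],c["cy"]]
E
python3 -c "
from h import *
s,c=wcap('w1');print(pix(c,[.5875,.097,.048]))"
```

```text
1.8167 [0.5886 0.0968 0.2214] -26.28 [ 0.26 -0.14 -0.42]
[322.5471741  217.45143503]
```

View pics/w1.png

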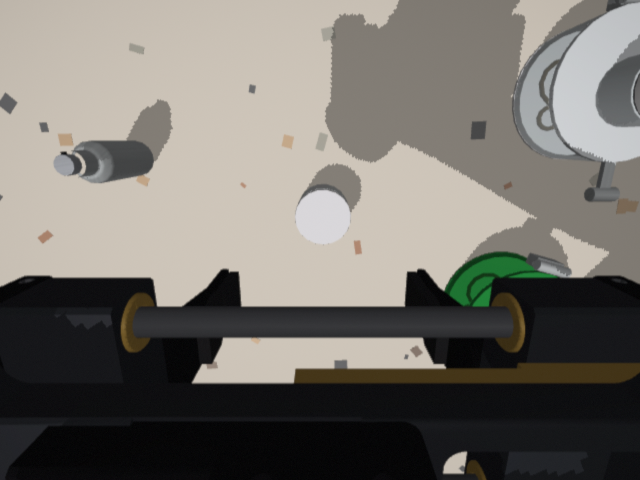

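>>> step_arm:
  targets: "1.4 3.3 0 0;1.4 3.3 0 0;1.4 3.3 0 0;1.4 3.3 0 0;1.4 3.3 0 0;1.4 3.3 0 0;1.5 3.4 0 0;1.5 3.5 0 0;0 0 0 0;0 0 0 0"

```text
time_s: 2.7
tcp_pos: [0.5727, -0.1914, 0.2224]
ee_rot: [[0.898, -0.44, -0.0], [-0.44, -0.898, 0.0], [-0.001, -0.0, -1.0]]
wrist_force: [-0.5, 0.9, -0.4]
gripper_width: 1.0
gripper_force: 0.0
```

```bash
python3 -c "
from h import *
s,c=wcap('w2');print(pix(c,[.573,-.193,.114]),pix(c,[.578,-.1935,.066]),pix(c,[.493,-.153,.07]))"
```

```text
2.7 [ 0.5727 -0.1914  0.2224] -26.11 [-0.54  0.86 -0.41]
[324.09703892 232.37512261] [322.08729501 214.5934619 ] [323.07891231 304.79181503]
```

View pics/w2.png

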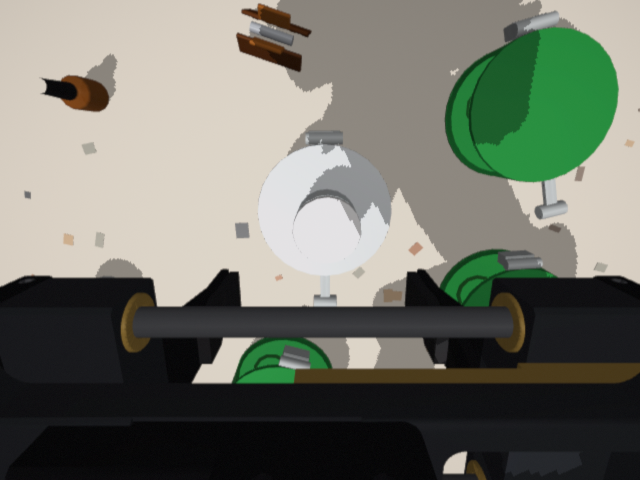

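```bash
python3 -c "
from h import *
s,c=pickle.load(open('w2.pkl','rb'));R,p=s['ee_rot'],s['tcp_pos']
for q,z in [((326.5,230.5),.114),((324.5,210),.066),((325,301),.07),((324,137),.066)]:
  P=onz(c,*q,z);print(P.round(4),(R.T@(P-p)*100).round(2))"
```

```text
[ 0.5736 -0.1955  0.114 ] [ 0.27  0.34 10.84]
[ 0.581  -0.1976  0.066 ] [ 1.03  0.19 15.64]
[ 0.496  -0.1567  0.07  ] [-8.41  0.26 15.24]
[ 0.6418 -0.2267  0.066 ] [ 7.77  0.13 15.64]
```

>>> step_arm:
  targets: "0.25 0.35 3 0;0 0 3 0;0 0 3 0;0 0 2.5 0;0 0 1.7 0;0 0 1 0;0 0 0 0;0 0 0 0"

```text
time_s: 3.42
tcp_pos: [0.5746, -0.1942, 0.0811]
ee_rot: [[0.9, -0.437, 0.0], [-0.437, -0.9, -0.0], [0.001, 0.0, -1.0]]
wrist_force: [0.1, -0.4, -0.4]
gripper_width: 1.001
gripper_force: 0.0
```

>>> step_arm:
  targets: "0 0 0 0;0 0 0 0;0 0 0 0;0 0 0 0;0 0 0 0;0 0 0 0;0 0 0 0;0 0 0 0"
  claw: 5

```text
time_s: 4.08
tcp_pos: [0.5741, -0.1955, 0.0809]
ee_rot: [[0.898, -0.439, 0.0], [-0.439, -0.898, -0.0], [0.0, 0.0, -1.0]]
wrist_force: [-0.8, -0.2, 2.0]
gripper_width: 0.658
gripper_force: 30.0
```

>>> step_arm:
  targets: "0 0 -0.5 0;0 0 -1 0;0 0 -2 0;0 0 -3 0;0 0 -3 0;0 0 0 0;0 0 0 0"

```text
time_s: 4.67
tcp_pos: [0.5752, -0.1955, 0.1785]
ee_rot: [[0.899, -0.439, 0.006], [-0.439, -0.899, -0.0], [0.005, -0.002, -1.0]]
wrist_force: [-0.8, 0.7, -2.1]
gripper_width: 0.658
gripper_force: 30.0
```

```bash
python3 -c "
from h import *
s,c=pickle.load(open('w1.pkl','rb'));print(onz(c,323,216,.048))
s,c=wcap('w3');R,p=s['ee_rot'],s['tcp_pos'];P=onz(c,323,216,.048) if 0 else None
s1,c1=pickle.load(open('w1.pkl','rb'));P=onz(c1,323,216,.048);print((R.T@(P-p)*100).round(2),s['gripper_width'])"
```

```text
[0.58865436 0.09591604 0.048     ]
4.6667 [ 0.5752 -0.1955  0.1785] -26.03 [-0.82  0.7  -2.07]
[-11.65 -26.74  13.05] 0.6582926051489606
```

View pics/w3.png

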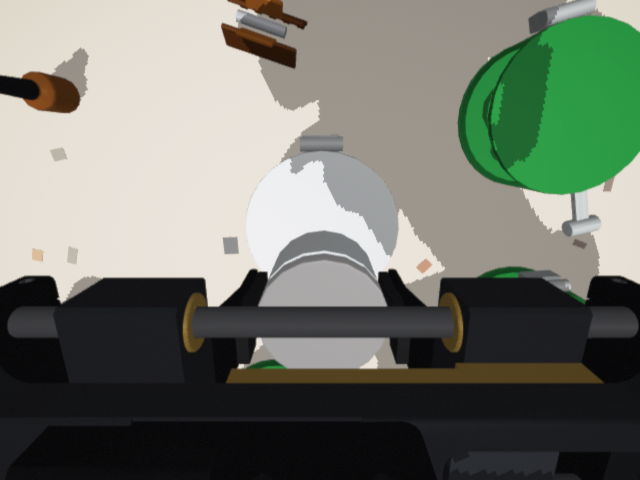

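>>> step_arm:
  targets: "-1 -2.3 0 0;-1.5 -3.4 0 0;-1.5 -3.4 0 0;-1.5 -3.4 0 0;-1.5 -3.4 0 0;-1.5 -3.4 0 0;-1.5 -3.4 0 0;-1 -2.3 0 0;-0.6 -1.7 0 0;0 0 0 0;0 0 0 0;0 0 0 0"

```text
time_s: 5.72
tcp_pos: [0.5861, 0.0948, 0.1744]
ee_rot: [[0.898, -0.439, -0.003], [-0.439, -0.898, -0.001], [-0.002, 0.002, -1.0]]
wrist_force: [-0.1, -0.4, -1.0]
gripper_width: 0.661
gripper_force: 30.0
```

```bash
python3 -c "
from h import *
s1,c1=pickle.load(open('w1.pkl','rb'));P=onz(c1,323,216,.048)
from station import sense
s=sense();R,p=s['ee_rot'],s['tcp_pos'];print(p,(R.T@(P-p)*100).round(2),s['gripper_width'])
s,c=pickle.load(open('w3.pkl','rb'));R,p=s['ee_rot'],s['tcp_pos']
for x in(-.002,0,.002):
  a=np.linspace(0,6.28,361);Q=np.array([pix(c,p+R@[x+.029*np.cos(t),.029*np.sin(t),-.033]) for t in a]);print(x,Q.min(0),Q.max(0))
"
```

```text
[0.5861476  0.09480429 0.17441722] [ 0.2  -0.24 12.64] 0.6607134934698653
-0.002 [254.76363925 262.18594765] [389.92168442 382.53772232]
0 [254.50774498 257.53576783] [390.18029069 378.80573517]
0.002 [254.24989537 252.8480782 ] [390.44087363 375.04679689]
```

>>> step_arm:
  targets: "0.1 -0.1 0 0;0 0 0 0;0 0 0 0;0 0 0 0"

```text
time_s: 6.05
tcp_pos: [0.5883, 0.0952, 0.1756]
ee_rot: [[0.898, -0.44, -0.0], [-0.44, -0.898, 0.0], [-0.0, 0.0, -1.0]]
wrist_force: [0.6, 0.4, -1.4]
gripper_width: 0.661
gripper_force: 30.0
```

```bash
python3 -c "
from h import *
P=np.array([.5887,.0959,.048])
s,c=wcap('w4');R,p=s['ee_rot'],s['tcp_pos'];print((R.T@(P-p)*100).round(2))
cv2.imwrite('pics/w4c.png',cv2.resize(c['frame'][160:400,200:440],None,fx=2.4,fy=2.4))
print(pix(c,P))
from station import cams
c=cams.capture('side');cv2.imwrite('pics/s4.png',cv2.resize(c['frame'][150:350,200:400],None,fx=3,fy=3))"
```

```text
6.05 [0.5883 0.0952 0.1756] -26.1 [ 0.58  0.37 -1.36]
[ 1.000e-02 -9.000e-02  1.276e+01]
[321.50933461 227.77655873]
```

View pics/w4c.png

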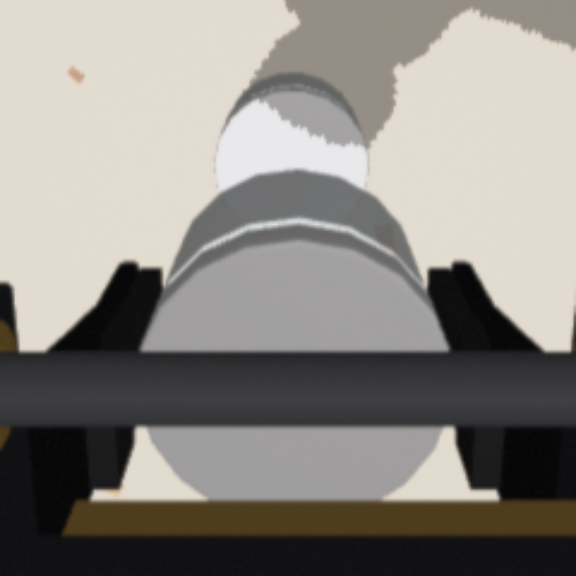

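>>> step_arm:
  targets: "0 -0.1 2 0;0 0 3 0;0 0 2.5 0;0 0 1.5 0;0 0 1 0;0 0 0.6 0;0 0 0 0;0 0 0 0;0 0 0 0"

```text
time_s: 6.9
tcp_pos: [0.5897, 0.0971, 0.0709]
ee_rot: [[0.899, -0.439, 0.003], [-0.439, -0.899, 0.001], [0.002, -0.002, -1.0]]
wrist_force: [-0.3, -0.1, -1.1]
gripper_width: 0.662
gripper_force: 30.0
```

>>> step_arm:
  targets: "0 0 0.2 0;0 0 0.1 0;0 0 0 0;0 0 0 0"

```text
time_s: 7.23
tcp_pos: [0.5888, 0.0968, 0.0668]
ee_rot: [[0.899, -0.439, 0.0], [-0.439, -0.899, 0.0], [0.0, -0.0, -1.0]]
wrist_force: [0.6, 0.6, -0.6]
gripper_width: 0.66
gripper_force: 30.0
```

>>> step_arm:
  targets: "0 0 0.15 0;0 0 0.1 0;0 0 0 0;0 0 0 0;0 0 0 0"

```text
time_s: 7.65
tcp_pos: [0.5887, 0.0968, 0.064]
ee_rot: [[0.899, -0.439, -0.0], [-0.439, -0.899, -0.0], [-0.0, 0.0, -1.0]]
wrist_force: [0.0, 0.3, -0.9]
gripper_width: 0.66
gripper_force: 30.0
```

```bash
python3 -c "
from station import cams,sense
import cv2
print(sense()['tcp_pos'],sense()['wrist_force'])
c=cams.capture('side');cv2.imwrite('pics/s5.png',cv2.resize(c['frame'][230:360,220:380],None,fx=4,fy=4))"
```

```text
[0.58874566 0.09678531 0.06399998] [ 2.47004829e-04  2.89271766e-01 -8.54322761e-01]
```

View pics/s5.png

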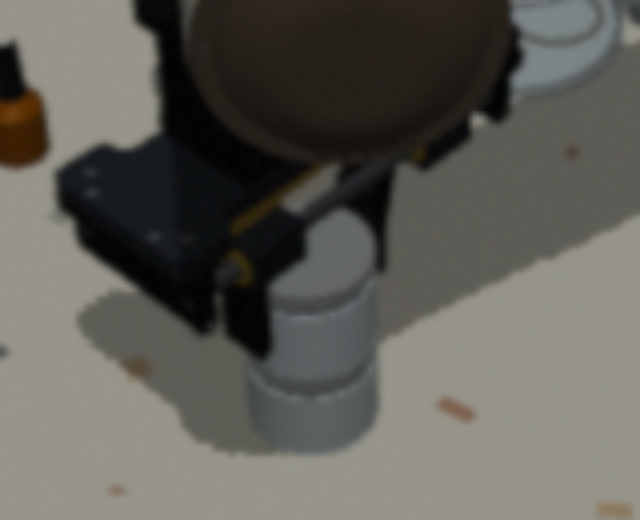

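>>> step_arm:
  targets: "-0.1 0 0 0;0 0 0.1 0;0 0 0 0;0 0 0 0;0 0 0 0"

```text
time_s: 8.12
tcp_pos: [0.5879, 0.0973, 0.0633]
ee_rot: [[0.899, -0.439, 0.0], [-0.439, -0.899, 0.0], [0.0, -0.0, -1.0]]
wrist_force: [-0.2, -0.9, 1.0]
gripper_width: 0.656
gripper_force: 30.0
```

>>> step_arm:
  targets: "0 0 0.1 0;0 0 0 0;0 0 0 0;0 0 0 0"

```text
time_s: 8.45
tcp_pos: [0.588, 0.0973, 0.0632]
ee_rot: [[0.899, -0.439, 0.001], [-0.439, -0.899, -0.0], [0.001, -0.0, -1.0]]
wrist_force: [-2.5, 0.3, 5.3]
gripper_width: 0.665
gripper_force: 30.0
```

>>> step_arm:
  targets: "0 0 -0.05 0;0 0 0 0;0 0 0 0"

```text
time_s: 8.7
tcp_pos: [0.588, 0.0973, 0.0632]
ee_rot: [[0.899, -0.439, 0.0], [-0.439, -0.899, 0.0], [0.0, -0.0, -1.0]]
wrist_force: [-2.6, 1.0, 6.4]
gripper_width: 0.659
gripper_force: 30.0
```

>>> step_arm:
  targets: "0 0 0 0;0 0 0 0;0 0 0 0;0 0 0 0;0 0 0 0;0 0 0 0"
  claw: 8.7

```text
time_s: 9.2
tcp_pos: [0.5878, 0.0972, 0.0623]
ee_rot: [[0.898, -0.439, -0.0], [-0.439, -0.898, -0.0], [-0.0, 0.0, -1.0]]
wrist_force: [0.6, -0.7, -0.5]
gripper_width: 0.972
gripper_force: 0.0
```

>>> step_arm:
  targets: "0 0 -0.5 0;0 0 -1.5 0;0 0 -3 0;0 0 -3 0;0 0 -3 0;0 0 -3 0;0 0 -2 0;0 0 0 0;0 0 0 0"

```text
time_s: 9.95
tcp_pos: [0.5883, 0.0975, 0.2244]
ee_rot: [[0.898, -0.439, 0.003], [-0.439, -0.898, 0.002], [0.002, -0.003, -1.0]]
wrist_force: [-0.1, 0.3, -1.1]
gripper_width: 0.997
gripper_force: 0.0
```

```bash
python3 -c "
from h import *
s,c=wcap('w6')
a=c['frame'][120:330,200:450]
from station import cams
c=cams.capture('side');b=c['frame'][230:360,220:380]
A=cv2.resize(a,(476,400),interpolation=2);B=cv2.resize(b,(320,260),interpolation=2)
B=cv2.copyMakeBorder(B,0,140,0,0,0);cv2.imwrite('pics/c6.png',np.hstack([A,B]))"
```

```text
9.95 [0.5883 0.0975 0.2244] -26.04 [-0.09  0.27 -1.13]
```

View pics/c6.png

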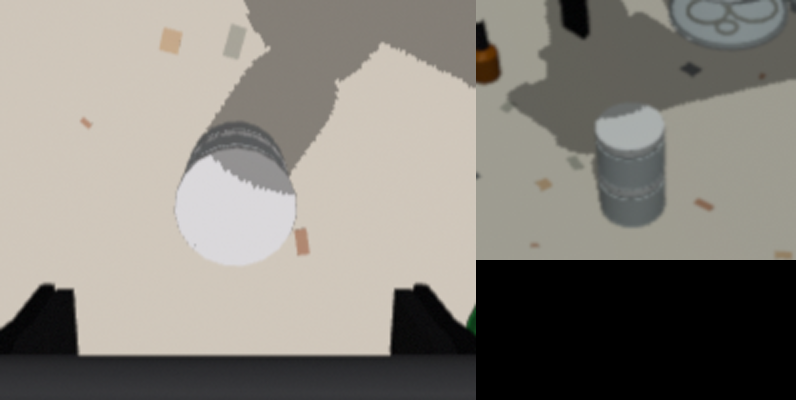

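>>> step_arm:
  targets: "0.3 2.4 0 0;0.3 3.4 0 0;0.3 3.4 0 0;0.4 3.4 0 0;0.4 3.4 0 0;0.4 3.4 0 0;0.4 3.4 0 0;0.3 2.4 0 0;0 1.7 0 0;0 0 0 0;0 0 0 0"
  claw: 5

```text
time_s: 10.97
tcp_pos: [0.494, -0.1573, 0.2213]
ee_rot: [[0.898, -0.441, -0.003], [-0.441, -0.898, 0.0], [-0.002, 0.001, -1.0]]
wrist_force: [-0.3, 0.1, 0.4]
gripper_width: 0.575
gripper_force: 0.0
```

>>> step_arm:
  targets: "0 0 3 0;0 0 3 0;0 0 3 0;0 0 0 0;0 0 0 0"

```text
time_s: 11.38
tcp_pos: [0.4943, -0.1561, 0.1313]
ee_rot: [[0.899, -0.438, -0.004], [-0.438, -0.899, -0.0], [-0.004, 0.002, -1.0]]
wrist_force: [0.8, -0.8, 1.3]
gripper_width: 0.574
gripper_force: 0.0
```

```bash
python3 -c "
from station import sense
import numpy as np
s=sense();R,p=s['ee_rot'],s['tcp_pos'];print(p,(R.T@(np.array([.495,-.156,.045])-p)*100).round(2))"
```

```text
[ 0.49433297 -0.15606754  0.13125793] [ 0.09 -0.06  8.63]
```

>>> step_arm:
  targets: "0.1 0 2.5 0;0 0 2.5 0;0 0 2 0;0 0 1.5 0;0 0 0 0;0 0 0 0"

```text
time_s: 11.88
tcp_pos: [0.4973, -0.157, 0.0488]
ee_rot: [[0.899, -0.438, 0.002], [-0.438, -0.899, -0.001], [0.002, -0.0, -1.0]]
wrist_force: [-0.4, 0.4, 0.4]
gripper_width: 0.574
gripper_force: 0.0
```

>>> step_arm:
  targets: "0 0 0 0;0 0 0 0;0 0 0 0;0 0 0 0;0 0 0 0;0 0 0 0"
  claw: 1.5

```text
time_s: 12.38
tcp_pos: [0.4964, -0.1568, 0.048]
ee_rot: [[0.898, -0.439, 0.002], [-0.439, -0.898, 0.0], [0.001, -0.001, -1.0]]
wrist_force: [0.1, 2.6, 0.9]
gripper_width: 0.272
gripper_force: 30.0
```

>>> step_arm:
  targets: "0.04 0 -1.15 0;0.12 0 -1.15 0;0.2 0 -1.13 0;0.28 0 -1.12 0;0.36 0 -1.09 0;0.43 0 -1.07 0;0 0 0 0;0 0 0 0"

```text
time_s: 13.05
tcp_pos: [0.5088, -0.1628, 0.1143]
ee_rot: [[0.898, -0.439, 0.001], [-0.439, -0.898, 0.001], [0.0, -0.002, -1.0]]
wrist_force: [2.2, 4.0, -2.1]
gripper_width: 0.266
gripper_force: 30.0
```

>>> step_arm:
  targets: "0.5 0 -1.04 0;0.58 0 -1 0;0.64 0 -0.95 0;0.71 0 -0.91 0;0.77 0 -0.86 0;0.83 0 -0.8 0;0 0 0 0;0 0 0 0"

```text
time_s: 13.72
tcp_pos: [0.5441, -0.1798, 0.169]
ee_rot: [[0.898, -0.439, -0.002], [-0.439, -0.898, 0.003], [-0.003, -0.001, -1.0]]
wrist_force: [-0.1, 6.4, -0.3]
gripper_width: 0.276
gripper_force: 30.0
```

>>> step_arm:
  targets: "0.88 0 -0.74 0;0.93 0 -0.68 0;0.98 0 -0.61 0;0 0 0 0;0 0 0 0;0 0 0 0;0 0 0 0;0 0 0 0"

```text
time_s: 14.38
tcp_pos: [0.5689, -0.1917, 0.1893]
ee_rot: [[0.899, -0.439, -0.003], [-0.439, -0.899, 0.003], [-0.004, -0.001, -1.0]]
wrist_force: [0.1, 7.0, 1.2]
gripper_width: 0.269
gripper_force: 30.1
```

Run:
```python
from h import *
from station import sense,cams
s=sense();p=s['tcp_pos'];p0=np.array([.4964,-.1568,.048])
d=p-p0;h=d[:2]@[.8988,-.4384];print(p,d,h,d[2],"ang by z",np.degrees(np.arcsin(d[2]/.165)),"by x",np.degrees(np.arccos(1-h/.165)),s['wrist_force'],s['gripper_width'])
# project expected lid outline into top/side images, test lid by brightness change vs start
_,D=pickle.load(open('d0.pkl','rb'))
hx=np.array([.8988,-.4384,0]);hy=np.array([.4384,.8988,0]);H=np.array([.580,-.197,.063])+.07*hx
for n in('top','side'):
    c=cams.capture(n);cv2.imwrite(f'pics/{n}9.png',c['frame'])
    e=cv2.Canny(c['frame'],40,100);dt=cv2.distanceTransform(255-e,cv2.DIST_L2,5)
    res=[]
    for a in range(0,101,4):
        t=np.radians(a);r=-hx*np.cos(t)+np.array([0,0,1])*np.sin(t);nn=hx*np.sin(t)+np.array([0,0,1])*np.cos(t)
        sc=[]
        for k in np.linspace(0,6.28,120):
            P=H+r*(.07+.065*np.cos(k))+hy*.065*np.sin(k)+nn*.003
            u,v=pix(c,P).round().astype(int)
            if 0<=u<640 and 0<=v<480: sc.append(min(dt[v,u],6))
        res.append(round(float(np.mean(sc)),2))
    print(n,res)
```

```text
[ 0.56890891 -0.19172369  0.18929723] [ 0.07250891 -0.03492369  0.14129723] 0.080481558464531 0.14129723259034477 ang by z 58.90885057850475 by x 59.18731785241782 [0.1090579  7.04907717 1.21937362] 0.2685363509916611
top [2.43, 2.63, 2.79, 2.93, 2.92, 2.91, 2.9, 3.09, 3.4, 3.58, 3.73, 3.83, 3.75, 3.9, 4.5, 4.59, 4.07, 4.41, 5.21, 5.47, 5.48, 5.46, 5.45, 5.44, 5.4, 5.13]
side [1.06, 1.64, 2.01, 1.64, 1.95, 2.27, 2.33, 1.9, 1.09, 1.1, 1.27, 1.73, 2.19, 1.61, 1.55, 2.32, 3.06, 3.34, 3.65, 3.76, 3.48, 3.0, 2.61, 2.86, 3.02, 3.1]
```

>>> step_arm:
  targets: "0.05 -0.1 -0.1 0;0 0 0 0;0 0 0 0;0 0 0 0"

```text
time_s: 14.82
tcp_pos: [0.5703, -0.1923, 0.1903]
ee_rot: [[0.898, -0.439, -0.002], [-0.439, -0.898, 0.001], [-0.002, -0.0, -1.0]]
wrist_force: [0.6, 3.3, -4.1]
gripper_width: 0.267
gripper_force: 30.1
```

Run:
```python
from h import *
s,c=wcap('w9');print(s['gripper_width'],s['gripper_force'])
hx=np.array([.8988,-.4384,0]);hy=np.array([.4384,.8988,0]);z=np.array([0,0,1])
e=cv2.Canny(c['frame'],40,100);dt=cv2.distanceTransform(255-e,cv2.DIST_L2,5)
best=[]
for dx in np.arange(-.004,.005,.002):
 for dy in (-.003,0,.003):
  H=np.array([.580,-.197,.063])+(.07+dx)*hx+dy*hy
  for a in range(0,91,2):
    t=np.radians(a);r=-hx*np.cos(t)+z*np.sin(t);nn=hx*np.sin(t)+z*np.cos(t);sc=[]
    for k in np.linspace(0,6.28,120):
        u,v=pix(c,H+r*(.07+.065*np.cos(k))+hy*.065*np.sin(k)+nn*.003).round().astype(int)
        if 0<=u<640 and 0<=v<275: sc.append(min(dt[v,u],8))
    if len(sc)>30: best.append((round(float(np.mean(sc)),2),a,round(dx,3),dy,len(sc)))
print(sorted(best)[:12])
```

```text
14.8167 [ 0.5703 -0.1923  0.1903] -26.05 [ 0.64  3.31 -4.13]
0.2670508755905087 30.083570721326396
[(0.95, 58, np.float64(-0.002), 0, 120), (1.1, 56, np.float64(0.0), 0, 120), (1.49, 56, np.float64(-0.002), 0, 120), (1.59, 60, np.float64(-0.004), 0, 120), (1.6, 54, np.float64(0.002), 0, 120), (1.62, 54, np.float64(0.0), 0, 120), (1.81, 58, np.float64(-0.004), 0, 120), (1.97, 52, np.float64(0.0), 0, 116), (2.05, 52, np.float64(0.002), 0, 120), (2.08, 58, np.float64(0.0), 0, 120), (2.19, 52, np.float64(0.004), 0, 120), (2.2, 50, np.float64(0.002), 0, 114)]
```

>>> step_arm:
  targets: "0.22 0 -0.12 0;0.22 0 -0.12 0;0 0 0 0;0 0 0 0;0 0 0 0;0 0 0 0;0 0 0 0;0 0 0 0"

```text
time_s: 15.53
tcp_pos: [0.5749, -0.1946, 0.1933]
ee_rot: [[0.898, -0.439, 0.0], [-0.439, -0.898, 0.0], [-0.0, -0.0, -1.0]]
wrist_force: [4.6, 3.9, -11.0]
gripper_width: 0.27
gripper_force: 30.1
```

Run:
```python
from h import *
s,c=wcap('w10');print(s['gripper_width'],s['gripper_force'])
hx=np.array([.8988,-.4384,0]);hy=np.array([.4384,.8988,0]);z=np.array([0,0,1])
e=cv2.Canny(c['frame'],40,100);dt=cv2.distanceTransform(255-e,cv2.DIST_L2,5)
best=[]
for dx in np.arange(-.004,.003,.001):
  H=np.array([.580,-.197,.063])+(.07+dx)*hx
  for a in range(40,80,1):
    t=np.radians(a);r=-hx*np.cos(t)+z*np.sin(t);nn=hx*np.sin(t)+z*np.cos(t);sc=[]
    for k in np.linspace(0,6.28,120):
        u,v=pix(c,H+r*(.07+.065*np.cos(k))+hy*.065*np.sin(k)+nn*.003).round().astype(int)
        if 0<=u<640 and 0<=v<275: sc.append(min(dt[v,u],8))
    best.append((round(float(np.mean(sc)),2),a,float(round(dx,3)),len(sc)))
print(sorted(best)[:6])
# stack check: fit circle of the stacked case's top in the side image vs after release
from station import cams
f=cams.capture('side')
cc=cv2.absdiff(f['frame'],cv2.imread('pics/side9.png'))[230:360,260:330];print(cc.mean())
```

```text
15.5333 [ 0.5749 -0.1946  0.1933] -26.04 [  4.57   3.89 -11.03]
0.27040422069022596 30.05924340162892
[(0.82, 59, -0.002, 120), (0.97, 60, -0.003, 120), (1.01, 60, -0.002, 120), (1.08, 59, -0.001, 120), (1.09, 61, -0.003, 120), (1.13, 58, -0.001, 120)]
0.33366300366300367
```

>>> step_arm:
  targets: "0.1 0 0.1 0;0 0 0 0;0 0 0 0;0 0 0 0;0 0 0 0;0 0 0 0"

```text
time_s: 16.13
tcp_pos: [0.5756, -0.1949, 0.1936]
ee_rot: [[0.899, -0.439, 0.0], [-0.439, -0.899, 0.0], [0.0, -0.0, -1.0]]
wrist_force: [1.6, 3.7, -4.8]
gripper_width: 0.267
gripper_force: 30.1
```

```bash
python3 -c "
from station import r,sense
s=sense();print(s['tcp_pos'],s['wrist_force'],s['gripper_width'],abs(s['joint_velocities']).max());print(r.finish_job())"
```

```text
[ 0.57559432 -0.19491591  0.19361608] [ 1.6128441   3.73324943 -4.75704931] 0.26667907098281746 0.10409584042256423
the job is handed in; nothing more can be done
None
```

The small case now stands upright on its twin and released, and the big lid is held still by its pull bar at about 60 degrees (last camera fit 59, just before a final 1 mm nudge); I handed the job in at about 16 s without seeing a verdict.

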